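# Scoop a charge of grinding balls and hold it over the mill jar

## Robot

A 7-joint arm with a two-finger parallel gripper is mounted at the origin on a cart in front of the work surface, level with it; the furniture and walls round the work are solid. World frame = base frame: x ahead of the robot, y to its left, z up, the work surface at z = 0. Lengths are in m, angles in rad, forces in N, time in s.
With the tool pointing down it reaches from about 0.4 to 0.9 m from the base axis. Payload 5.6 kg.
Tool frame: the origin (TCP) lies at the very end of the fingers, on their centre line; the grasp point (between the pads) lies 19 mm behind it; z points along the fingers, y is the line along which they close (so a half turn about z gives the same grasp; the last joint's range is limited). The gripper opens to 92 mm and grips with 3 to 60 N. Pads are 20 mm wide; open, the fingers measure 128 mm over their backs; the gripper's body (75 mm by 189 mm) begins 69 mm behind the grasp point.
Start: joints at [-1.376, 0.468, -0.012, 1.603, 0.006, 1.071, -0.056], TCP at [0.153, 0.632, 0.183] pointing down, gripper open.
Joint ranges: [-2.53, 2.53], [-0.31, 2.02], [-1.57, 1.55], [0.28, 2.44], [-1.29, 4.43], [0.15, 1.84], [-2.92, 2.92]. Speed limits (rad/s): [2.57, 2.57, 3.14, 3.14, 3.14, 3.14, 3.14].

## Interface

Orientations are given as a rotation vector (axis times angle).
In Python, from rig import arm gives the robot as it stands.
- The arm moves only by the tool drive_tool, never from a script. Its argument "commands" is a list of rows, each a list of 4 numbers: the shift along the world's x, y, z in m, then the turn about the world's z in rad. In form: [[tx, ty, tz, spin], ...]. A call has 1 to 8 rows; each row is the pose to reach, as a shift and turn from the pose commanded when the call began; what a row does not reach only later rows make up. A row lasts 1/12 s, in which the tool goes at most 41.7 mm and 7.16 degrees, less where a joint would pass 70% of its speed; a pose out of reach is approached as far as the arm can. A call with a gripper value outside its range is refused whole. "jaw" is the opening, from 0 (shut) to 1 (fully open), set as the call begins (left out, the last holds). The fingers move at their own pace and stop on an object; "force" is the grip in N (left out, the last holds). Time passes only in rows, so rows that repeat a pose let the fingers close. It gives the time, the measured TCP pose, the force, the opening and the grip force at its end, in the units of the state.
- arm.get_state(): the state, without advancing time (a new reading comes with each control period).
- arm.grab_frame(name): name is "scene" or "top" or "wrist"; returns a dict with "color" (384x512x3 uint8, red, green, blue), "z_map" (384x512 float32, m along the optical axis (not along the pixel's ray), 0 where there is no reading), "camera_matrix" (3x3 intrinsics, pixels), "world_from_camera" (4x4, takes a point from camera to world coordinates). Camera axes: x right, y up, looking along -z (the intrinsics and any distortion apply to the point x, -y, -z); pixel columns grow to the right and rows downward; lengths in m; the calibration is good to about 2 mm. A picture is of the moment at which its call begins.
- arm.job_done(): hands the job in; it is judged then, once.
Trained networks look in the newest picture that a camera, given by its name, has taken for a name from the list of things; names that differ only in an ending like _2 or _b are one class to them, and where a whole thing is asked for, a point or a joint stands for the part that bears it (a point fixed in the world has none). Each returns a list of dicts, best first, with "conf" (0 to 1); they miss things now and then, are a little off and sometimes report something else, mostly with a low value. They report only what shows in the picture. A call takes as long as a camera call. They do not tell look-alikes from the thing itself.
- arm.search_frame(target, camera): "rect" ([centre column, centre row, width, height] in pixels, round what is visible of it).
- arm.cut_out(target, camera): "region" (384x512 bool, what is visible of it) and "rect" ([centre column, centre row, width, height] in pixels, round what is visible of it).
- arm.mark_of(target, camera): "position" ([row, column] in pixels: a listed point, or the origin of a listed thing).
The state is a dict: "t": time; "q": joint angles; "joint_vel": joint speeds; "tau": joint torques, N m; "eef_pos": TCP position; "tcp_rot": TCP orientation; "ft_force": force on the tool from outside, world axes, zero at the start; "wrist_torque": the same for the moment, N m; "grip_width": finger opening in m; "finger_force": force on a finger pad.
Only numpy, scipy, OpenCV 4.12 (cv2) and the standard library are available. Lean on these libraries where they do the work, as an engineer would, in place of code of your own. Each camera call takes 0.05 s, during which the arm holds its last target. There are 200 camera calls.

## Task

Pick up the blue scoop by its black grip bar, scoop at least three of the four yellow grinding balls out of the steel tray with it (do not touch the balls with the gripper), and carry the load over the open white mill jar. Finish holding it there: the scoop still in the gripper, level and still in the air, its pan centred over the jar's mouth with its underside three to ten centimetres above the rim, not yet tipped out. Any ball left over stays in the tray, and the jar and the other things on the bench stay where they are.

Things in the scene. Friction and masses are not known exactly. Their poses are not given: they have to be found in the camera images.
- scoop: Blue scoop, 0.25 kg, loose. Origin: centre of the pan's underside; x points out of the open front, z up. Pan x -40 to +40 mm, 74 mm wide outside, floor 1.6 mm; side walls 28 mm high and 3 thick end at x = +18 mm, ahead of them 3 mm kerbs; rear wall 36 mm. The thin front lip ramps up to a 3 mm ridge 9 mm behind it, then drops to the floor, so balls stay in.
- scoop_grip (a point): Middle of the black grip bar, 81 mm above the scoop's origin at x = -6 mm (near the centre of mass). The bar runs along the scoop's x straight above the pan: x -46 to +30 mm, 16 mm wide in y, z 70 to 92 mm, on a strut at the rear.
- scoop_lip (a point): Middle of the lip's lower front edge, x = +40 mm. Slid along the tray floor, at most 1 mm above it, towards the end wall, the pan takes in the balls as the lip comes up to the wall.
- tray: Open rectangular stainless tray, fixed to the bench. Origin: centre of its underside; x along its length, away from the robot, z up. Outside 220 (x) by 92 (y) by 34 mm high, walls and floor 3 mm thick, a thin bead round the rim; upright end walls, flat floor. Inner end wall at x = +107 mm, inner side walls at y = +-43 mm. A wall shelf hangs high beyond it.
- jar: Open white ceramic mill jar with two steel bands, loose, 0.8 kg. Origin: centre of its underside; 110 mm outer diameter, 75 mm high, wall 6 mm.
- jar_rim (a point): centre of the jar's mouth at rim height, 75 mm above the bench
- ball_1: yellow ceramic grinding ball, 20 mm diameter, 30 g, hard and slippery; origin at its centre. It starts at rest somewhere in the tray's +x half, within 22 mm of the tray's centre line, and rolls when pushed
- ball_2: yellow ceramic grinding ball, 20 mm diameter, 30 g, hard and slippery; origin at its centre. It starts at rest somewhere in the tray's +x half, within 22 mm of the tray's centre line, and rolls when pushed
- ball_3: yellow ceramic grinding ball, 20 mm diameter, 30 g, hard and slippery; origin at its centre. It starts at rest somewhere in the tray's +x half, within 22 mm of the tray's centre line, and rolls when pushed
- ball_4: yellow ceramic grinding ball, 20 mm diameter, 30 g, hard and slippery; origin at its centre. It starts at rest somewhere in the tray's +x half, within 22 mm of the tray's centre line, and rolls when pushed
- petri_dish: bystander: petri dish, 60 mm diameter, 14 mm high; origin centre of underside
- tape_roll: bystander: cream roll of tape lying flat, 66 mm diameter, 19 mm high; origin centre of underside
- sample_cup: bystander: sample cup with red lid, 41 mm diameter, 59 mm high; origin centre of underside
- marker: bystander: white and blue marker lying flat, 130 mm long in y, 12 mm thick; origin centre of underside
Things that resemble listed ones, but are neither listed nor needed, are in the scene too. Several things have the shape of the scoop; the one meant has the colours described above.

How it is judged:
By the outcome, as a careful person would: the job done as asked, in the order asked, and still so for the second after the job is handed in, while the arm keeps its last pose, push and grip.
It also fails if it takes over 58 s, if anything falls off the work surface, if the arm or the gripper's body presses on something with over 40 N, if the wrist force passes 120 N, or if a joint passes its speed limit or range.

## Working session

There is one attempt and no reset: what is moved stays moved. The work goes in short steps, Python scripts to look and compute and a tool call to move; the robot and the scene stay as the last step left them, time stands still between calls to the robot, and variables do not carry over. Pictures are saved under pics/ and viewed, at most 12 in all, crops included, and the job is handed in when it is done.

Besides the shell and the picture viewer there is one more tool, called after "Emit:" by a JSON object that holds its "method" and its "body", one argument or row to a line. drive_tool: Moves the arm, as the interface text tells. Its arguments: {"type":"object","properties":{"commands":{"type":"array"},"jaw":{"type":"number"},"force":{"type":"number"}},"required":["commands"]}

```bash
mkdir -p pics; cat > h.py <<'E'
import numpy as np, cv2
from rig import arm
def grab(n):
    return arm.grab_frame(n)
def cloud(f):
    z=f["z_map"];K=f["camera_matrix"];T=f["world_from_camera"]
    r,c=np.mgrid[:z.shape[0],:z.shape[1]]
    P=np.stack([(c-K[0,2])/K[0,0]*z,-(r-K[1,2])/K[1,1]*z,-z],-1)
    W=P@T[:3,:3].T+T[:3,3]
    W[z==0]=np.nan
    return W
E
python3 - <<'E'
from h import *
s=arm.get_state();print({k:np.round(v,3) for k,v in s.items()})
ims=[]
for n in ["scene","top"]:
    f=grab(n);W=cloud(f);np.save(n+".npy",W);cv2.imwrite(n+".png",f["color"][:,:,::-1]);ims.append(f["color"][:,:,::-1])
    print(n,f["world_from_camera"].round(3).tolist(),f["camera_matrix"].round(1).tolist())
    for t in ["scoop","scoop_grip","scoop_lip","tray","jar","jar_rim","ball_1","petri_dish","tape_roll","sample_cup","marker"]:
        for d in arm.mark_of(t,n)[:6]:
            p=d["position"];r,c=int(round(p[0])),int(round(p[1]))
            print(t,round(d["conf"],2),np.round(p,1),W[min(r,383),min(c,511)].round(3))
cv2.imwrite("pics/a.png",ims[0]);cv2.imwrite("pics/b.png",cv2.resize(ims[1],(800,600)))
E
```

```text
{'t': np.float64(0.0), 'q': array([-1.376,  0.468, -0.012,  1.604,  0.006,  1.071, -0.056]), 'joint_vel': array([ 0.001,  0.001,  0.001, -0.   ,  0.001, -0.001, -0.001]), 'tau': array([-1.0000e-03, -5.2057e+01, -1.3000e-02, -2.4375e+01, -5.7000e-02,
        1.7000e-02,  0.0000e+00]), 'eef_pos': array([0.153, 0.631, 0.182]), 'tcp_rot': array([-3.730e-01, -3.119e+00,  3.000e-03]), 'ft_force': array([-0.057, -0.396,  0.242]), 'wrist_torque': array([-0.004, -0.018, -0.005]), 'finger_force': np.float64(0.0), 'grip_width': np.float64(0.092)}
scene [[0.493, 0.612, -0.619, -0.293], [-0.87, 0.362, -0.335, -0.569], [0.019, 0.703, 0.711, 1.037], [0.0, 0.0, 0.0, 1.0]] [[421.8, 0.0, 253.5], [0.0, 421.8, 193.6], [0.0, 0.0, 1.0]]
scoop 0.84 [274. 284.] [ 0.368 -0.32   0.   ]
scoop 0.79 [296.1 355.6] [ 0.402 -0.527  0.004]
scoop 0.65 [233.4 287.3] [ 0.47  -0.275  0.052]
scoop_grip 0.77 [256.8 289.2] [ 0.368 -0.328  0.089]
scoop_grip 0.71 [283.3 360.7] [ 0.385 -0.529  0.094]
scoop_grip 0.61 [215.3 290.9] [ 0.508 -0.266  0.092]
scoop_grip 0.35 [200.8 215. ] [ 0.456 -0.027  0.072]
scoop_lip 0.81 [274.1
[... 1262 characters left out ...]
 301.5] [ 0.351 -0.285 -0.001]
tray 0.97 [208.6 153.5] [0.487 0.256 0.004]
jar 0.97 [201.9 221.3] [0.508 0.008 0.011]
jar_rim 0.58 [199.8 218.6] [0.516 0.016 0.005]
jar_rim 0.25 [194.5 144.6] [0.54  0.284 0.023]
ball_1 0.53 [194.  143.2] [0.54  0.291 0.024]
ball_1 0.51 [206.3 144.6] [0.497 0.285 0.016]
ball_1 0.5 [199.4 154.6] [0.522 0.249 0.018]
ball_1 0.47 [187.3 149.2] [0.569 0.276 0.005]
petri_dish 0.52 [222.1 192.5] [0.436 0.113 0.012]
petri_dish 0.18 [195.2 143.7] [0.538 0.29  0.016]
tape_roll 0.72 [197.6 156.2] [ 0.528  0.25  -0.   ]
tape_roll 0.67 [229.6 257.6] [ 0.404 -0.126 -0.003]
sample_cup 0.51 [214.4 335.5] [ 0.454 -0.4    0.055]
marker 0.47 [159.9 256.5] [ 0.663 -0.123  0.01 ]
```

View pics/a.png

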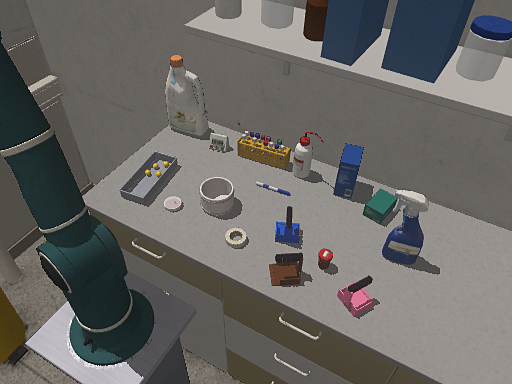

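View pics/b.png

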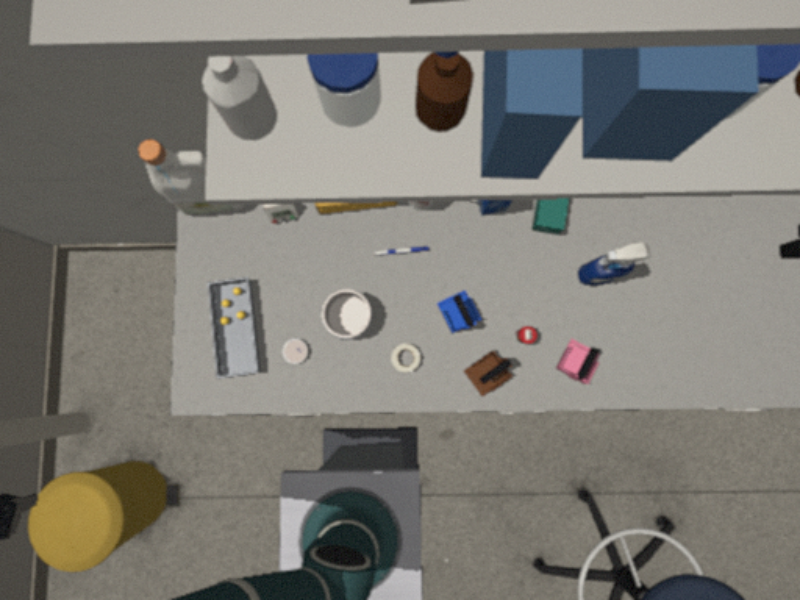

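The pictures show the tray at left (top view at about 237,327 of 800x600) with four balls in its far half. The jar is at (347,314), the blue scoop at (460,312), and the brown and pink scoops are decoys. Next I fit poses from depth.

```bash
python3 - <<'E'
from h import *
for n in ["scene","top"]:
    W=np.load(n+".npy");im=cv2.imread(n+".png").astype(int)
    x,y,z=W[...,0],W[...,1],W[...,2]
    reg=(abs(x-.505)<.09)&(abs(y+.26)<.09)
    bench=(abs(x-.5)<.2)&(abs(y+.1)<.1);print(n,"bench z",np.nanmedian(z[bench]))
    bl=reg&(im[...,0]>im[...,2]+50)&(z<.05)
    gr=reg&(z>.072)
    for nm,m in [("blue",bl),("grip",gr)]:
        P=W[m];print(nm,len(P),P.mean(0).round(4),P.min(0).round(3),P.max(0).round(3))
        if len(P)>5:
            b=cv2.minAreaRect(P[:,:2].astype(np.float32)*1000);print(b, cv2.boxPoints(b).round(0).tolist())
    for nm,cx,cy,R,lo,hi in [("tray",.487,.256,.16,.027,.045),("jar",.515,.01,.09,.066,.085)]:
        m=(abs(x-cx)<R)&(abs(y-cy)<(.08))&(z>lo)&(z<hi)
        P=W[m][:,:2].astype(np.float32)*1000
        b=cv2.minAreaRect(P);print(nm,len(P),b,cv2.boxPoints(b).round(0).tolist(),np.nanmean(z[m]))
        if nm=="jar": print(cv2.minEnclosingCircle(P))
    yl=(abs(x-.52)<.12)&(abs(y-.27)<.06)&(im[...,2]>im[...,0]+60)&(im[...,1]>im[...,0]+40)
    k,l,st,c=cv2.connectedComponentsWithStats(yl.astype(np.uint8))
    for i in range(1,k): print("ball",st[i,4],np.nanmedian(W[l==i],0).round(3),c[i].round(1))
E
```

```text
scene bench z 0.0003765824031188858
blue 335 [ 0.5002 -0.2629  0.0151] [ 0.459 -0.306 -0.003] [ 0.566 -0.207  0.05 ]
((510.0228271484375, -258.39306640625), (91.27830505371094, 72.88002014160156), 24.668697357177734) [[453.0, -244.0], [484.0, -311.0], [567.0, -272.0], [536.0, -206.0]]
grip 131 [ 0.4948 -0.2652  0.0893] [ 0.464 -0.287  0.073] [ 0.54  -0.241  0.096]
((501.9546203613281, -259.65802001953125), (81.21467590332031, 21.39944076538086), 29.351293563842773) [[461.0, -270.0], [472.0, -289.0], [543.0, -249.0], [532.0, -230.0]]
tray 356 ((480.8666076660156, 266.0946044921875), (226.5576171875, 99.94131469726562), 7.253864765167236) [[362.0, 301.0], [375.0, 202.0], [600.0, 231.0], [587.0, 330.0]] 0.03406814449957946
jar 264 ((503.2099609375, -1.009033203125), (112.19575500488281, 109.13733673095703), 73.52169036865234) [[435.0, -39.0], [540.0, -70.0], [571.0, 37.0], [467.0, 68.0]] 0.07269243871792265
((502.1606140136719, 0.2998214066028595), 58.91695785522461)
ball 23 [0.565 0.26  0.019] [165.6 163.5]
ball 24 [0.537 0.288 0.019] [155.  165.3]
ball 24 [0.494 0.286 0.019] [147.3 17
[... 505 characters left out ...]
08178711) [[469.0, -267.0], [477.0, -286.0], [546.0, -259.0], [538.0, -239.0]]
tray 299 ((484.27581787109375, 266.5292053222656), (225.06353759765625, 98.36270141601562), 7.195533275604248) [[366.0, 301.0], [379.0, 204.0], [602.0, 232.0], [590.0, 329.0]] 0.034301749077560735
jar 172 ((506.52215576171875, -0.9584808349609375), (109.73668670654297, 107.81385803222656), 37.03046798706055) [[430.0, 9.0], [495.0, -77.0], [583.0, -11.0], [518.0, 75.0]] 0.07303264596557929
((506.9410400390625, -0.9907187223434448), 55.54111862182617)
ball 19 [0.57  0.264 0.019] [151.1 185.8]
ball 17 [0.542 0.289 0.02 ] [143.9 193.6]
ball 20 [0.514 0.253 0.018] [153.8 201.2]
ball 20 [0.501 0.292 0.017] [143.  204.9]
```

Emit:
{"method": "drive_tool", "body": {
  "commands": [
    [0.3,-0.3,0.1,0.36],
    [0.3,-0.3,0.1,0.36],
    [0.3,-0.3,0.1,0.36],
    [0.3,-0.3,0.1,0.36],
    [0.3,-0.3,0.1,0.36],
    [0.3,-0.3,0.1,0.36],
    [0.3,-0.3,0.1,0.36],
    [0.3,-0.3,0.1,0.36]
  ],
  "jaw": 1
}}

```text
t: 1.87
eef_pos: [0.3838, 0.4006, 0.2607]
tcp_rot: [-0.192, 3.135, 0.001]
ft_force: [0.7, 0.4, 0.8]
grip_width: 0.0918
finger_force: 0.0
```

Emit:
{"method": "drive_tool", "body": {
  "commands": [
    [0.08,-0.14,0.06,0.0],
    [0.08,-0.14,0.06,0.0],
    [0.08,-0.14,0.06,0.0],
    [0.08,-0.14,0.06,0.0],
    [0.08,-0.14,0.06,0.0],
    [0.08,-0.14,0.06,0.0],
    [0.08,-0.14,0.06,0.0]
  ]
}}

```text
t: 2.45
eef_pos: [0.4622, 0.2628, 0.3198]
tcp_rot: [0.191, -3.136, -0.001]
ft_force: [0.4, 0.6, -0.7]
grip_width: 0.0918
finger_force: 0.0
```

```bash
python3 - <<'E'
from h import *
f=grab("wrist");W=cloud(f);np.save("w1.npy",W);cv2.imwrite("pics/w1.png",f["color"][:,:,::-1])
s=arm.get_state();print(s["eef_pos"].round(4),s["q"].round(2),f["world_from_camera"].round(3).tolist())
x,y,z=W[...,0],W[...,1],W[...,2];im=f["color"].astype(int)
print(np.nanmin(x),np.nanmax(x),np.nanmin(y),np.nanmax(y))
m=(abs(x-.485)<.15)&(abs(y-.266)<.08)&(z>.027)&(z<.045)
b=cv2.minAreaRect(W[m][:,:2].astype(np.float32)*1000);print(m.sum(),b,cv2.boxPoints(b).round(0).tolist())
yl=(abs(x-.52)<.14)&(abs(y-.27)<.06)&(im[...,0]>im[...,2]+60)&(im[...,1]>im[...,2]+40)
k,l,st,c=cv2.connectedComponentsWithStats(yl.astype(np.uint8))
for i in range(1,k):
  if st[i,4]>20: print("ball",st[i,4],np.nanmean(W[l==i],0).round(4),c[i].round(1))
E
```

```text
[0.4615 0.2636 0.3193] [-0.7   0.15  0.14  1.73 -0.02  1.27  1.14] [[-0.122, -0.959, -0.256, 0.392], [0.992, -0.118, -0.032, 0.253], [0.001, -0.258, 0.966, 0.522], [0.0, 0.0, 0.0, 1.0]]
-0.22325955129837272 0.9039947103598202 -0.9487668391346477 1.2655920800803933
1283 ((483.21209716796875, 266.4423522949219), (223.55628967285156, 97.01614379882812), 7.20908260345459) [[366.0, 301.0], [378.0, 204.0], [600.0, 232.0], [588.0, 329.0]]
ball 80 [0.4995 0.291  0.0203] [268.6 187. ]
ball 78 [0.5126 0.2536 0.0203] [247.5 191.4]
ball 69 [0.5401 0.2898 0.0209] [265. 208.]
ball 75 [0.5683 0.2638 0.0203] [249.4 220.5]
```

View pics/w1.png

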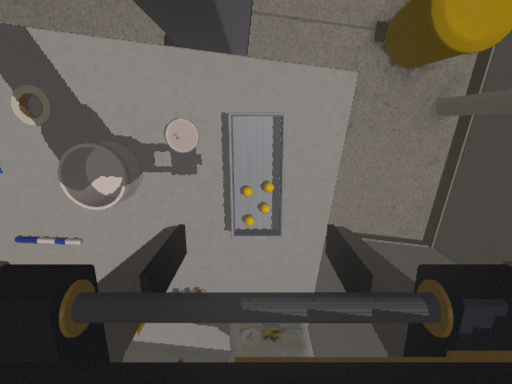

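The wrist view shows the tray upright at about (257,175) with all four balls, matching the fits. Now on to the scoop.

Emit:
{"method": "drive_tool", "body": {
  "commands": [
    [0.0,-0.3,0.0,0.15],
    [0.0,-0.3,0.0,0.15],
    [0.0,-0.3,0.0,0.15],
    [0.0,-0.3,0.0,0.15],
    [0.0,-0.3,0.0,0.15],
    [0.0,-0.3,0.0,0.15],
    [0.0,-0.3,0.0,0.15],
    [0.0,-0.3,0.0,0.15]
  ]
}}

```text
t: 3.17
eef_pos: [0.4618, -0.0426, 0.3196]
tcp_rot: [0.418, -3.113, 0.003]
ft_force: [-0.8, -0.3, -0.2]
grip_width: 0.0917
finger_force: 0.0
```

Emit:
{"method": "drive_tool", "body": {
  "commands": [
    [0.045,-0.22,-0.05,0.15],
    [0.045,-0.22,-0.05,0.15],
    [0.045,-0.22,-0.05,0.15],
    [0.045,-0.22,-0.05,0.15],
    [0.045,-0.22,-0.05,0.15],
    [0.045,-0.22,-0.05,0.15],
    [0.045,-0.22,-0.05,0.15],
    [0.045,-0.22,-0.05,0.15]
  ]
}}

```text
t: 3.83
eef_pos: [0.5077, -0.2568, 0.2682]
tcp_rot: [0.658, -3.069, -0.002]
ft_force: [0.3, 0.4, -0.4]
grip_width: 0.0924
finger_force: 0.0
```

```bash
python3 - <<'E'
from h import *
f=grab("wrist");W=cloud(f);np.save("w2.npy",W);cv2.imwrite("pics/w2.png",f["color"][:,:,::-1])
s=arm.get_state();print(s["eef_pos"].round(4),s["tcp_rot"].round(3),s["q"].round(2))
x,y,z=W[...,0],W[...,1],W[...,2];im=f["color"].astype(int)
reg=(abs(x-.51)<.09)&(abs(y+.26)<.09)
for nm,m in [("blue",reg&(im[...,2]>im[...,0]+50)&(z<.05)),("grip",reg&(z>.085)&(z<.1)),("griptop+",reg&(z>.07)&(z<.1))]:
    P=W[m]
    if len(P)>5:
        b=cv2.minAreaRect(P[:,:2].astype(np.float32)*1000);print(nm,len(P),P.mean(0).round(4),b,cv2.boxPoints(b).round(0).tolist())
E
```

```text
[ 0.5081 -0.2555  0.2687] [ 6.610e-01 -3.069e+00 -3.000e-03] [-0.07  0.27  0.58  1.74 -0.16  1.19  2.55]
blue 1433 [ 0.5155 -0.2584  0.006 ] ((514.595458984375, -256.4251708984375), (80.56754302978516, 75.88214874267578), 24.720890045166016) [[462.0, -239.0], [494.0, -308.0], [567.0, -274.0], [535.0, -205.0]]
grip 663 [ 0.5047 -0.2622  0.0917] ((506.3555603027344, -261.262939453125), (74.95372009277344, 21.740755081176758), 25.480289459228516) [[468.0, -268.0], [477.0, -287.0], [545.0, -255.0], [536.0, -235.0]]
griptop+ 674 [ 0.5042 -0.2624  0.0915] ((506.3688049316406, -261.2882385253906), (74.95391082763672, 21.95757293701172), 25.458539962768555) [[468.0, -267.0], [477.0, -287.0], [545.0, -255.0], [535.0, -235.0]]
```

View pics/w2.png

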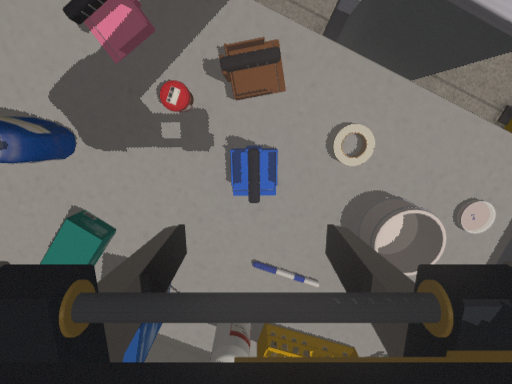

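The blue scoop is at (253,173), under the fingers with clear space on both sides. Descending.

Emit:
{"method": "drive_tool", "body": {
  "commands": [
    [0.0,-0.004,-0.04,0.01],
    [0.0,-0.004,-0.08,0.01],
    [0.0,-0.004,-0.12,0.01],
    [0.0,-0.004,-0.15,0.01],
    [0.0,-0.004,-0.18,0.01],
    [0.0,-0.004,-0.2,0.01],
    [0.0,-0.004,-0.206,0.01],
    [0.0,-0.004,-0.206,0.01]
  ]
}}

```text
t: 4.55
eef_pos: [0.5074, -0.2587, 0.0627]
tcp_rot: [0.678, -3.066, -0.004]
ft_force: [-0.9, 0.1, -0.6]
grip_width: 0.092
finger_force: 0.0
```

Emit:
{"method": "drive_tool", "body": {
  "commands": [
    [0,0,0,0],
    [0,0,0,0],
    [0,0,0,0],
    [0,0,0,0],
    [0,0,0,0],
    [0,0,0,0],
    [0,0,0,0],
    [0,0,0,0]
  ],
  "jaw": 0,
  "force": 45
}}

```text
t: 5.22
eef_pos: [0.5076, -0.2618, 0.064]
tcp_rot: [-0.673, 3.068, -0.0]
ft_force: [-0.3, 0.5, 0.0]
grip_width: 0.0407
finger_force: 0.0
```

Emit:
{"method": "drive_tool", "body": {
  "commands": [
    [0,0,0,0],
    [0,0,0,0],
    [0,0,0,0],
    [0,0,0,0],
    [0,0,0,0],
    [0,0,0,0],
    [0,0,0,0],
    [0,0,0,0]
  ]
}}

```text
t: 5.88
eef_pos: [0.5076, -0.2617, 0.0639]
tcp_rot: [-0.674, 3.068, 0.0]
ft_force: [0.3, 0.3, -0.8]
grip_width: 0.0005
finger_force: 0.0
```

Emit:
{"method": "drive_tool", "body": {
  "commands": [
    [0,0,0.01,0],
    [0,0,0.03,0],
    [0,0,0.06,0],
    [0,0,0.09,0],
    [0,0,0.12,0],
    [0,0,0.14,0],
    [0,0,0.14,0],
    [0,0,0.14,0]
  ]
}}

```text
t: 6.55
eef_pos: [0.5082, -0.262, 0.2055]
tcp_rot: [-0.673, 3.066, -0.002]
ft_force: [-0.4, 0.4, -0.7]
grip_width: 0.0004
finger_force: 0.0
```

```bash
python3 - <<'E'
from h import *
s=arm.get_state();print(s["eef_pos"].round(4),s["tcp_rot"].round(3),s["q"].round(2),s["ft_force"].round(2),s["wrist_torque"].round(3))
f=grab("scene");cv2.imwrite("pics/s2.png",cv2.resize(f["color"][120:340,180:440,::-1],None,fx=3,fy=2.7))
W=cloud(f);np.save("s2.npy",W)
E
```

```text
[ 0.5082 -0.262   0.2055] [-6.730e-01  3.066e+00 -2.000e-03] [-0.04  0.33  0.57  1.81 -0.21  1.05  2.61] [-0.35  0.4  -0.7 ] [ 0.074 -0.018  0.013]
```

View pics/s2.png

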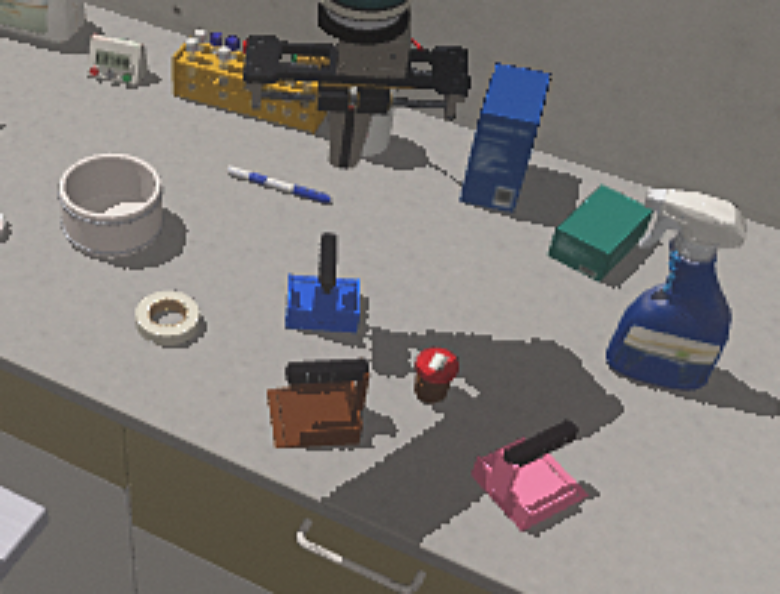

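The grasp closed empty: the scoop still stands on the bench at crop (325,290). I'll check the calibration of the cameras against the fingertip.

```bash
python3 - <<'E'
from h import *
s=arm.get_state();print(s["eef_pos"].round(4),s["grip_width"])
W=np.load("s2.npy");x,y,z=W[...,0],W[...,1],W[...,2]
f=grab("scene");T=np.linalg.inv(f["world_from_camera"]);K=f["camera_matrix"]
def proj(p):
    c=T[:3,:3]@p+T[:3,3];return (K[0,2]+K[0,0]*c[0]/-c[2],K[1,2]+K[1,1]*c[1]/c[2])
print("tip proj",proj(s["eef_pos"]))
for r in range(150,190,3): print(r,W[r,293:300:2].round(3).tolist())
for nm,m in [("grip",(abs(x-.51)<.08)&(abs(y+.26)<.08)&(z>.08)&(z<.1))]:
    P=W[m];print(len(P),P.mean(0),cv2.minAreaRect(P[:,:2].astype(np.float32)*1000))
E
```

```text
[ 0.5074 -0.2614  0.204 ] 0.0006202322146761426
tip proj (np.float64(292.68624205665986), np.float64(188.08946412937428))
150 [[0.481, -0.26, 0.36], [0.488, -0.263, 0.357], [0.484, -0.27, 0.362], [0.489, -0.273, 0.36]]
153 [[0.48, -0.262, 0.352], [0.485, -0.265, 0.35], [0.762, -0.164, 0.108], [0.502, -0.269, 0.34]]
156 [[0.474, -0.265, 0.348], [0.478, -0.269, 0.347], [0.486, -0.271, 0.342], [0.485, -0.277, 0.345]]
159 [[0.476, -0.265, 0.337], [0.476, -0.27, 0.339], [0.759, -0.168, 0.085], [0.481, -0.279, 0.339]]
162 [[0.494, -0.259, 0.31], [0.508, -0.259, 0.3], [0.513, -0.263, 0.298], [0.502, -0.272, 0.31]]
165 [[0.494, -0.26, 0.3], [0.498, -0.264, 0.299], [0.5, -0.269, 0.299], [0.503, -0.273, 0.299]]
168 [[0.495, -0.26, 0.289], [0.497, -0.265, 0.289], [0.501, -0.269, 0.289], [0.502, -0.274, 0.29]]
171 [[0.5, -0.259, 0.274], [0.498, -0.266, 0.278], [0.502, -0.27, 0.277], [0.504, -0.275, 0.278]]
174 [[0.499, -0.261, 0.264], [0.5, -0.266, 0.266], [0.501, -0.271, 0.268], [0.504, -0.276, 0.268]]
177 [[0.497, -0.262, 0.255], [0.501, -0.267, 0.255], [0.504, -0.271, 0.254], [0.504, -0.277, 0.257]]
180 [[0.497, -0.263, 0.245], [0.5, -0.268, 0.244], [0.502, -0.273, 0.245], [0.752, -0.188, 0.001]]
183 [[0.726, -0.176, 0.001], [0.73, -0.182, 0.001], [0.733, -0.189, 0.001], [0.739, -0.194, -0.001]]
186 [[0.713, -0.182, 0.0], [0.715, -0.189, 0.003], [0.72, -0.195, 0.001], [0.719, -0.203, 0.006]]
189 [[0.697, -0.19, 0.004], [0.704, -0.195, 0.0], [0.705, -0.202, 0.003], [0.709, -0.208, 0.001]]
113 [ 0.4987234  -0.26354266  0.09159102] ((505.6991271972656, -261.179443359375), (79.10569763183594, 20.716524124145508), 23.574491500854492)
```

```bash
python3 - <<'E'
from h import *
s=arm.get_state();e=s["eef_pos"];print(e.round(4),s["q"].round(4).tolist())
for n in ["scene","top"]:
    f=grab(n);W=cloud(f);x,y,z=W[...,0],W[...,1],W[...,2]
    near=(abs(x-.508)<.12)&(abs(y+.262)<.15)
    for a,b in [(.2,.235),(.235,.26),(.26,.285),(.285,.31),(.31,.33),(.33,.35),(.35,.37)]:
        m=near&(z>a)&(z<b)
        if m.sum()>3:
            P=W[m];r=cv2.minAreaRect(P[:,:2].astype(np.float32)*1000);print(n,a,m.sum(),P.mean(0).round(3),np.round(r[0],0),np.round(r[1],0),round(r[2],1))
f=grab("wrist");W=cloud(f);z=f["z_map"];R=f["world_from_camera"]
print(R[:3,3].round(4))
im=f["color"];cv2.imwrite("pics/w3.png",im[:,:,::-1])
p=np.r_[e,1];K=f["camera_matrix"]
for d in (0,.034):
    c=np.linalg.inv(R)@np.r_[e[0],e[1],e[2]+d,1];print("tcp in wrist px",K[0,2]+K[0,0]*c[0]/-c[2],K[1,2]+K[1,1]*c[1]/c[2],-c[2])
x,y,z=W[...,0],W[...,1],W[...,2]
m=(abs(x-.508)<.12)&(abs(y+.262)<.15)&(z>.2);rr,cc=np.where(m)
for r in range(180,384,10):
    mm=m[r];
    if mm.any(): print(r,np.where(mm)[0][[0,-1]],np.nanmin(z[r][mm]).round(3),np.nanmedian(W[r][mm],0).round(3))
E
```

```text
[ 0.507  -0.2612  0.2032] [-0.0395, 0.3373, 0.5726, 1.8111, -0.2077, 1.0546, 2.614]
scene 0.235 64 [ 0.499 -0.265  0.248] [ 498. -265.] [ 8. 28.] 20.1
scene 0.26 85 [ 0.498 -0.265  0.273] [ 498. -265.] [ 7. 32.] 26.6
scene 0.285 98 [ 0.499 -0.265  0.297] [ 505. -263.] [23. 37.] 23.5
scene 0.31 35 [ 0.49  -0.28   0.325] [ 497. -266.] [ 43. 172.] 25.0
scene 0.33 424 [ 0.488 -0.27   0.341] [ 503. -263.] [ 61. 184.] 25.1
scene 0.35 871 [ 0.5   -0.263  0.364] [ 507. -262.] [ 66. 189.] 24.9
top 0.35 119 [ 0.49  -0.182  0.364] [ 494. -181.] [26. 47.] 55.2
[ 0.4431 -0.2921  0.4047]
tcp in wrist px 256.8169194070409 221.02691290528162 0.21291007692410444
tcp in wrist px 257.1172079726026 238.6127667490868 0.18004312147891532
230 [235 276] 0.242 [ 0.499 -0.266  0.244]
240 [230 281] 0.259 [ 0.499 -0.266  0.26 ]
250 [226 285] 0.272 [ 0.499 -0.266  0.273]
260 [221 290] 0.283 [ 0.499 -0.266  0.285]
270 [  0 511] 0.292 [ 0.483 -0.269  0.332]
280 [  0 511] 0.297 [ 0.483 -0.27   0.337]
290 [  0 511] 0.296 [ 0.483 -0.27   0.342]
300 [  0 511] 0.336 [ 0.483 -0.273  0.339]
310 [  0 511] 0.339 [ 0.485 -0.272  0.341]
320 [  0 511] 0.339 [ 0.487 -0.271  0.341]
330 [  0 511] 0.311 [ 0.489 -0.268  0.346]
340 [  0 511] 0.311 [ 0.492 -0.266  0.346]
350 [  0 511] 0.321 [ 0.492 -0.267  0.346]
360 [  0 511] 0.323 [ 0.497 -0.278  0.35 ]
370 [  0 511] 0.356 [ 0.488 -0.271  0.358]
380 [  0 511] 0.358 [ 0.488 -0.271  0.36 ]
```

View pics/w3.png

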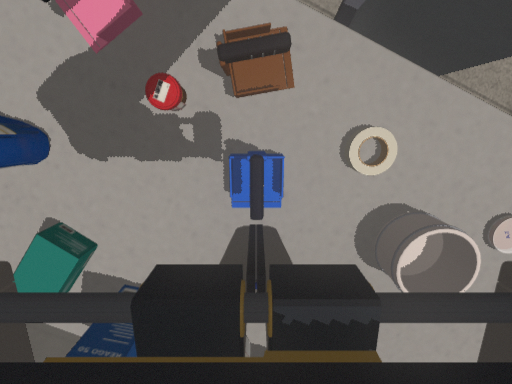

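The fingertips really end about 34 mm above the reported TCP height: the scene and wrist depth agree, and x/y are fine. I'll reopen and descend with that correction.

Emit:
{"method": "drive_tool", "body": {
  "commands": [
    [0,0.001,0,0],
    [0,0.001,0,0],
    [0,0.001,0,0],
    [0,0.001,0,0],
    [0,0.001,0,0],
    [0,0.001,0,0],
    [0,0.001,0,0],
    [0,0.001,0,0]
  ],
  "jaw": 1
}}

```text
t: 7.47
eef_pos: [0.5076, -0.2607, 0.2039]
tcp_rot: [-0.673, 3.068, 0.0]
ft_force: [-0.3, 0.3, -0.2]
grip_width: 0.0516
finger_force: 0.0
```

Emit:
{"method": "drive_tool", "body": {
  "commands": [
    [0,0,0,0],
    [0,0,-0.03,0],
    [0,0,-0.06,0],
    [0,0,-0.09,0],
    [0,0,-0.11,0],
    [0,0,-0.12,0],
    [0,0,-0.12,0],
    [0,0,-0.12,0]
  ]
}}

```text
t: 8.13
eef_pos: [0.5079, -0.2611, 0.0843]
tcp_rot: [-0.673, 3.069, -0.001]
ft_force: [1.0, 0.3, 0.4]
grip_width: 0.0915
finger_force: 0.0
```

Emit:
{"method": "drive_tool", "body": {
  "commands": [
    [0,0,-0.01,0],
    [0,0,-0.02,0],
    [0,0,-0.03,0],
    [0,0,-0.04,0],
    [0,0,-0.05,0],
    [0,0,-0.055,0],
    [0,0,-0.055,0],
    [0,0,-0.055,0]
  ]
}}

```text
t: 8.8
eef_pos: [0.5073, -0.2608, 0.0285]
tcp_rot: [0.673, -3.068, -0.0]
ft_force: [-0.4, -0.7, 0.5]
grip_width: 0.0916
finger_force: 0.0
```

```bash
python3 - <<'E'
from h import *
s=arm.get_state();e=s["eef_pos"];print(e.round(4),s["grip_width"])
f=grab("scene");W=cloud(f);x,y,z=W[...,0],W[...,1],W[...,2]
m=(abs(x-.5)<.07)&(abs(y+.33)<.03)&(z>.03)&(z<.16)  # right finger
P=W[m];print(len(P),P.min(0).round(3),P.max(0).round(3),np.sort(P[:,2])[:5].round(3))
m=(abs(x-.5)<.07)&(abs(y+.2)<.03)&(z>.03)&(z<.16)
P=W[m];print(len(P),P.min(0).round(3),P.max(0).round(3),np.sort(P[:,2])[:5].round(3))
cv2.imwrite("pics/s3.png",cv2.resize(f["color"][140:280,220:380,::-1],(640,560)))
E
```

```text
[ 0.5073 -0.2608  0.0285] 0.09163755953381807
126 [ 0.488 -0.351  0.031] [ 0.536 -0.3    0.16 ] [0.031 0.031 0.032 0.032 0.034]
110 [ 0.443 -0.228  0.031] [ 0.511 -0.195  0.16 ] [0.031 0.031 0.032 0.033 0.062]
```

View pics/s3.png

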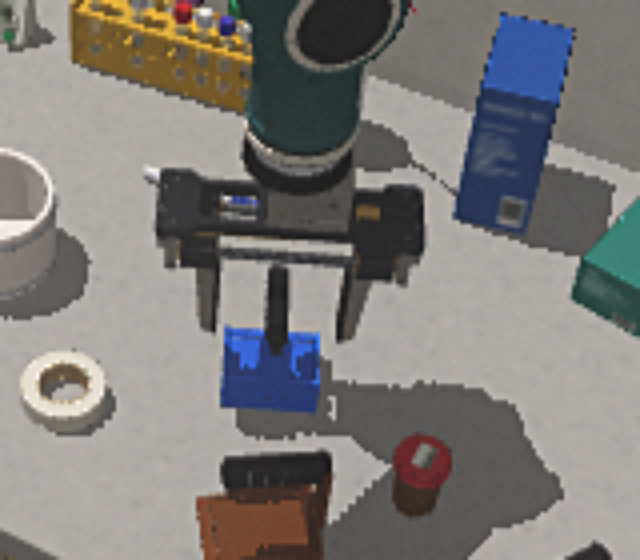

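The open fingers, tips at about (207,328) and (345,340), now straddle the bar at pad height. Closing.

Emit:
{"method": "drive_tool", "body": {
  "commands": [
    [0,0,0,0],
    [0,0,0,0],
    [0,0,0,0],
    [0,0,0,0],
    [0,0,0,0],
    [0,0,0,0],
    [0,0,0,0],
    [0,0,0,0]
  ],
  "jaw": 0,
  "force": 45
}}

```text
t: 9.52
eef_pos: [0.5076, -0.2607, 0.0289]
tcp_rot: [-0.673, 3.068, -0.0]
ft_force: [-0.3, -0.2, -0.2]
grip_width: 0.0408
finger_force: 0.0
```

Emit:
{"method": "drive_tool", "body": {
  "commands": [
    [0,0,0,0],
    [0,0,0,0],
    [0,0,0,0],
    [0,0,0,0],
    [0,0,0,0],
    [0,0,0,0],
    [0,0,0,0],
    [0,0,0,0]
  ]
}}

```text
t: 10.18
eef_pos: [0.5075, -0.2606, 0.0288]
tcp_rot: [0.674, -3.068, -0.0]
ft_force: [0.2, 0.5, 0.2]
grip_width: 0.0157
finger_force: 45.0
```

Emit:
{"method": "drive_tool", "body": {
  "commands": [
    [0,0,0.005,0],
    [0,0,0.01,0],
    [0,0,0.03,0],
    [0,0,0.06,0],
    [0,0,0.09,0],
    [0,0,0.12,0],
    [0,0,0.15,0],
    [0,0,0.16,0]
  ]
}}

```text
t: 10.85
eef_pos: [0.5095, -0.2622, 0.1935]
tcp_rot: [-0.671, 3.063, -0.006]
ft_force: [0.0, -0.4, -2.6]
grip_width: 0.0156
finger_force: 45.0
```

Emit:
{"method": "drive_tool", "body": {
  "commands": [
    [-0.04,0.26,0.0,-0.154],
    [-0.04,0.26,0.0,-0.154],
    [-0.04,0.26,0.0,-0.154],
    [-0.04,0.26,0.0,-0.154],
    [-0.04,0.26,0.0,-0.154],
    [-0.04,0.26,0.0,-0.154],
    [-0.04,0.26,0.0,-0.154],
    [-0.04,0.26,0.0,-0.154]
  ]
}}

```text
t: 11.52
eef_pos: [0.4662, 0.0042, 0.1881]
tcp_rot: [0.448, -3.108, -0.003]
ft_force: [0.1, 0.2, -2.3]
grip_width: 0.0153
finger_force: 45.0
```

Emit:
{"method": "drive_tool", "body": {
  "commands": [
    [-0.04,0.26,-0.06,-0.154],
    [-0.04,0.26,-0.06,-0.154],
    [-0.04,0.26,-0.06,-0.154],
    [-0.04,0.26,-0.06,-0.154],
    [-0.04,0.26,-0.06,-0.154],
    [-0.04,0.26,-0.06,-0.154],
    [-0.04,0.26,-0.06,-0.154],
    [-0.04,0.26,-0.06,-0.154]
  ]
}}

```text
t: 12.18
eef_pos: [0.4255, 0.264, 0.127]
tcp_rot: [0.206, -3.133, -0.0]
ft_force: [-0.8, 0.1, -2.6]
grip_width: 0.016
finger_force: 45.0
```

```bash
cat > look.py <<'E'
from h import *
import sys
s=arm.get_state();e=s["eef_pos"];r=s["tcp_rot"];a=2*np.arctan2(r[1],r[0]);yaw=(a-np.pi)%np.pi
yaw=yaw-np.pi if yaw>np.pi/2 else yaw
print(e.round(4),"yaw",yaw.round(4),s["ft_force"].round(1))
C=np.array([.4835,.2665]);u=np.array([np.cos(.126),np.sin(.126)]);v=np.array([-u[1],u[0]])
def loc(P):
    d=P[...,:2]-C;return np.stack([d@u,d@v,P[...,2]],-1)
print("eef in tray",loc(e).round(4))
for n in sys.argv[1:]:
    f=grab(n);W=cloud(f);L=loc(W);im=f["color"].astype(int)
    bl=(abs(L[...,0])<.2)&(abs(L[...,1])<.09)&(im[...,2]>im[...,0]+50)&(L[...,2]<e[2]+.05)
    P=L[bl].astype(np.float32)
    if len(P)>10:
        b=cv2.minAreaRect(P[:,:2]*1000);print(n,"blue",len(P),np.round(b[0],1),np.round(b[1],1),round(b[2],1),"z",P[:,2].min().round(3),P[:,2].max().round(3),"x",P[:,0].min().round(3),P[:,0].max().round(3),"y",P[:,1].min().round(3),P[:,1].max().round(3))
    yl=(abs(L[...,0])<.2)&(abs(L[...,1])<.08)&(im[...,0]>im[...,2]+60)&(im[...,1]>im[...,2]+40)
    k,l,st,c=cv2.connectedComponentsWithStats(yl.astype(np.uint8))
    for i in range(1,k):
        if st[i,4]>6: print("ball",st[i,4],np.nanmean(L[l==i],0).round(4),c[i].round(0))
    cv2.imwrite("last_%s.png"%n,f["color"][:,:,::-1]);np.save("last_%s.npy"%n,L)
E
python3 look.py scene top wrist; cp last_wrist.png pics/w4.png
```

```text
[0.4255 0.264  0.127 ] yaw 0.1315 [-0.8  0.1 -2.6]
eef in tray [-0.0578  0.0048  0.127 ]
scene blue 388 [-13.2  12.8] [179.3  88.3] 11.2 z 0.005 0.177 x -0.102 0.068 y -0.035 0.074
ball 23 [ 0.0802 -0.0155  0.0181] [166. 164.]
ball 24 [0.0566 0.0145 0.018 ] [155. 165.]
ball 21 [0.0141 0.0179 0.0185] [148. 172.]
ball 26 [ 0.0243 -0.0175  0.0168] [158. 174.]
top blue 95 [-50.5  -0.1] [88.7 73.4] 0.6 z 0.004 0.175 x -0.095 -0.007 y -0.037 0.037
ball 19 [ 0.0858 -0.0129  0.0174] [151. 186.]
ball 17 [0.0616 0.0159 0.0183] [144. 194.]
ball 22 [ 0.0288 -0.0167  0.0168] [154. 201.]
ball 22 [0.021  0.024  0.0149] [143. 205.]
wrist blue 2843 [-38.9  10.4] [112.7  96.4] 0.4 z -0.0 0.177 x -0.095 0.017 y -0.038 0.059
```

View pics/w4.png

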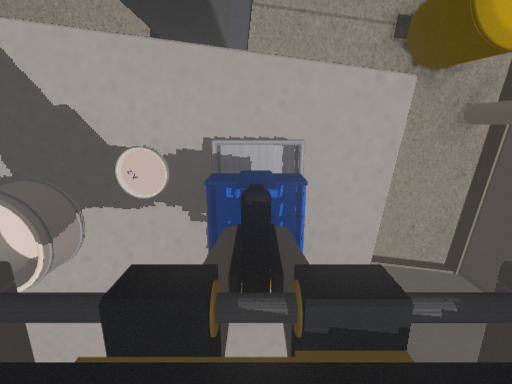

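```bash
python3 - <<'E'
import numpy as np,cv2
for n in ["scene","top","wrist"]:
    L=np.load("last_%s.npy"%n);im=cv2.imread("last_%s.png"%n).astype(int)
    bl=(abs(L[...,0]+.05)<.07)&(abs(L[...,1])<.05)&(im[...,0]>im[...,2]+60)&(im[...,0]>im[...,1]+35)&(L[...,2]>.085)&(L[...,2]<.145)
    P=L[bl]
    for a,b in [(.085,.105),(.105,.118),(.118,.129),(.129,.14)]:
        Q=P[(P[:,2]>a)&(P[:,2]<b)]
        if len(Q)>4: print(n,a,len(Q),"x",np.percentile(Q[:,0],[1,99]).round(4),"y",np.percentile(Q[:,1],[1,99]).round(4),"z",Q[:,2].mean().round(4))
    if n=="wrist":
        Q=P[(P[:,2]>.129)];A=np.polyfit(Q[:,1],Q[:,0],1);print("rear wall slope (x vs y)",A)
        # side walls tops
        for sgn in (1,-1):
            Q=P[(P[:,2]>.120)&(P[:,2]<.129)&(P[:,1]*sgn>.025)]
            if len(Q)>5: print(sgn,len(Q),"y range",Q[:,1].min(),Q[:,1].max(),"slope",np.polyfit(Q[:,0],Q[:,1],1),"zslope",np.polyfit(Q[:,0],Q[:,2],1))
E
```

```text
scene 0.085 112 x [-0.0926 -0.0102] y [-0.0332  0.0398] z 0.101
scene 0.105 35 x [-0.0942 -0.0252] y [-0.0324  0.0404] z 0.1102
scene 0.118 27 x [-0.0998 -0.0414] y [-0.0325  0.0406] z 0.1248
scene 0.129 24 x [-0.0991 -0.0776] y [-0.0328  0.0381] z 0.1339
top 0.085 61 x [-0.083 -0.019] y [-0.0248  0.0151] z 0.0996
top 0.118 6 x [-0.083  -0.0763] y [-0.0348  0.0362] z 0.1249
wrist 0.085 1851 x [-0.0775 -0.0362] y [-0.0349  0.0323] z 0.1015
wrist 0.118 322 x [-0.0833 -0.0327] y [-0.0373  0.0356] z 0.1281
wrist 0.129 161 x [-0.0884 -0.0353] y [-0.0371  0.0351] z 0.134
rear wall slope (x vs y) [ 0.14394255 -0.07911767]
1 207 y range 0.03266033513728268 0.0356772836661623 slope [0.00013332 0.03414502] zslope [-0.00013087  0.12807647]
-1 115 y range -0.037440775665682116 -0.03574080750026828 slope [ 0.0007142  -0.03647434] zslope [0.00320265 0.12835335]
```

```bash
python3 look.py wrist
```

```text
[0.428  0.2576 0.1283] yaw 0.1229 [-0.2 -0.4 -1.9]
eef in tray [-0.0562 -0.0018  0.1283]
wrist blue 2822 [-38.1   9.3] [113.1  96.5] 0.2 z -0.0 0.178 x -0.095 0.018 y -0.039 0.058
ball 17 [-0.0791  0.0092  0.2692] [300. 318.]
```

Emit:
{"method": "drive_tool", "body": {
  "commands": [
    [0,0.001,-0.02,0.003],
    [0,0.001,-0.04,0.003],
    [0,0.001,-0.06,0.003],
    [0,0.001,-0.075,0.003],
    [0,0.001,-0.085,0.003],
    [0,0.001,-0.085,0.003],
    [0,0.001,-0.085,0.003],
    [0,0.001,-0.085,0.003]
  ]
}}

```text
t: 13.05
eef_pos: [0.4286, 0.2601, 0.0448]
tcp_rot: [-0.198, 3.134, 0.001]
ft_force: [-0.4, -0.3, -2.4]
grip_width: 0.0159
finger_force: 45.0
```

Emit:
{"method": "drive_tool", "body": {
  "commands": [
    [0,0,-0.002,0],
    [0,0,-0.004,0],
    [0,0,-0.006,0],
    [0,0,-0.008,0],
    [0,0,-0.01,0],
    [0,0,-0.01,0],
    [0,0,-0.01,0],
    [0,0,-0.01,0]
  ]
}}

```text
t: 13.72
eef_pos: [0.4276, 0.2603, 0.0338]
tcp_rot: [-0.2, 3.135, 0.0]
ft_force: [0.4, 0.3, -2.2]
grip_width: 0.016
finger_force: 45.0
```

```bash
python3 look.py wrist scene; python3 look.py;  cp last_wrist.png pics/w5.png
```

```text
[0.4276 0.2603 0.0338] yaw 0.1272 [ 0.4  0.3 -2.2]
eef in tray [-0.0562  0.0009  0.0338]
wrist blue 3237 [-59.4   3.2] [70.9 79.3] 0.2 z 0.003 0.084 x -0.095 -0.024 y -0.036 0.043
ball 347 [0.0572 0.0156 0.0195] [272. 332.]
ball 266 [ 0.068  -0.0127  0.0292] [241. 351.]
scene blue 302 [-58.2  -3.4] [99.2 80.8] 0.4 z 0.002 0.083 x -0.108 -0.009 y -0.044 0.037
ball 24 [ 0.0814 -0.0151  0.0167] [166. 164.]
ball 11 [0.0554 0.0102 0.0162] [156. 166.]
ball 25 [0.0142 0.0194 0.0187] [147. 172.]
ball 26 [ 0.0235 -0.0181  0.0177] [158. 174.]
[0.4276 0.2604 0.0339] yaw 0.1271 [ 0.6 -0.4 -1.5]
eef in tray [-0.0562  0.0009  0.0339]
```

View pics/w5.png

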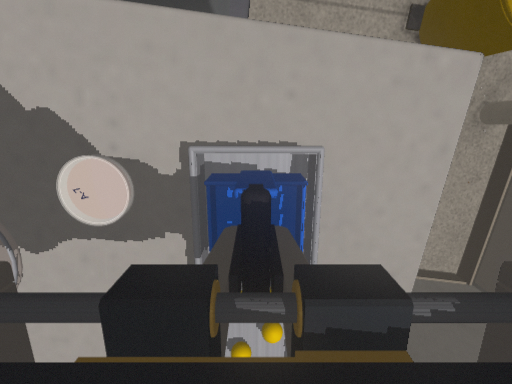

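The scoop (columns 206–306) sits centred inside the tray rim (193–322). Lowering to the floor.

Emit:
{"method": "drive_tool", "body": {
  "commands": [
    [0,0,-0.001,0],
    [0,0,-0.002,0],
    [0,0,-0.0025,0],
    [0,0,-0.0025,0],
    [0,0,-0.0025,0]
  ]
}}

```text
t: 14.23
eef_pos: [0.4278, 0.2604, 0.0317]
tcp_rot: [-0.2, 3.135, 0.001]
ft_force: [-1.4, -1.2, 3.8]
grip_width: 0.0159
finger_force: 45.0
```

Emit:
{"method": "drive_tool", "body": {
  "commands": [
    [0.006,0.0008,0,0],
    [0.012,0.0015,0,0],
    [0.018,0.0023,0,0],
    [0.024,0.003,0,0],
    [0.03,0.0038,0,0],
    [0.036,0.0046,0,0],
    [0.042,0.0053,0,0],
    [0.048,0.0061,0,0]
  ]
}}

```text
t: 14.9
eef_pos: [0.4762, 0.2666, 0.0317]
tcp_rot: [0.199, -3.135, -0.001]
ft_force: [-2.6, 0.2, 6.1]
grip_width: 0.0155
finger_force: 45.0
```

Emit:
{"method": "drive_tool", "body": {
  "commands": [
    [0.006,0.0008,0,0],
    [0.012,0.0015,0,0],
    [0.018,0.0023,0,0],
    [0.024,0.003,0,0],
    [0.03,0.0038,0,0],
    [0.036,0.0046,0,0],
    [0.042,0.0053,0,0],
    [0.048,0.0061,0,0]
  ]
}}

```text
t: 15.57
eef_pos: [0.5242, 0.2726, 0.0317]
tcp_rot: [0.199, -3.135, -0.0]
ft_force: [-1.8, -0.1, 5.9]
grip_width: 0.0156
finger_force: 45.0
```

```bash
python3 look.py wrist scene top; python3 look.py
```

```text
[0.5242 0.2726 0.0317] yaw 0.127 [-1.8 -0.1  5.9]
eef in tray [0.0412 0.001  0.0317]
wrist blue 3752 [41.2  3.1] [79.1 77.3] 89.9 z 0.002 0.081 x 0.003 0.08 y -0.036 0.043
scene blue 281 [40.6 -3.4] [95.2 88.2] 83.0 z 0.0 0.08 x -0.009 0.086 y -0.045 0.046
ball 52 [ 0.0914 -0.0074  0.0192] [165. 161.]
top blue 127 [35.9 -6.1] [77.  84.9] 52.8 z -0.002 0.076 x 0.006 0.09 y -0.037 0.043
[0.5255 0.2727 0.0318] yaw 0.1266 [1.4 0.5 3.9]
eef in tray [0.0425 0.0009 0.0318]
```

Emit:
{"method": "drive_tool", "body": {
  "commands": [
    [0.003,0.0004,0,0],
    [0.005,0.0006,0,0],
    [0.007,0.0009,0,0],
    [0.009,0.0011,0,0],
    [0.011,0.0014,0,0],
    [0.013,0.0016,0,0],
    [0.014,0.0018,0,0],
    [0.014,0.0018,0,0]
  ]
}}

```text
t: 16.38
eef_pos: [0.5368, 0.2744, 0.0317]
tcp_rot: [0.2, -3.134, -0.0]
ft_force: [-3.3, -0.9, 7.3]
grip_width: 0.0155
finger_force: 45.0
```

```bash
python3 look.py scene top; python3 - <<'E'
import cv2,numpy as np
a=cv2.imread("last_scene.png")[135:210,110:200];b=cv2.imread("last_top.png")[165:240,115:205]
cv2.imwrite("pics/c1.png",np.hstack([cv2.resize(a,(400,333)),cv2.resize(b,(400,333))]))
E
```

```text
[0.5368 0.2744 0.0317] yaw 0.1274 [-3.3 -0.9  7.3]
eef in tray [0.0539 0.0012 0.0317]
scene blue 261 [47.4 -6.6] [105.8  81.6] 72.0 z -0.0 0.082 x -0.008 0.095 y -0.044 0.046
ball 8 [0.0813 0.0253 0.0253] [156. 159.]
ball 48 [ 0.0916 -0.0082  0.0216] [165. 160.]
top blue 131 [43.5  6.3] [76.3 73.8] 30.7 z -0.003 0.082 x 0.017 0.09 y -0.037 0.043
ball 22 [ 0.0929 -0.0152  0.0478] [149. 183.]
```

View pics/c1.png

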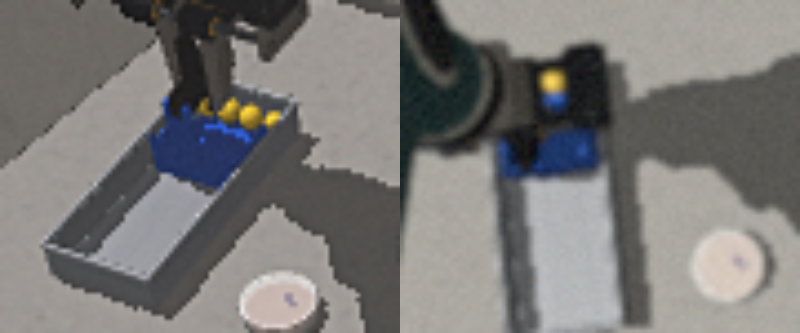

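All four balls are bunched at the pan's front, at (205–275,110) in the left panel. Pushing on until the lip meets the wall.

Emit:
{"method": "drive_tool", "body": {
  "commands": [
    [0.002,0.0003,0,0],
    [0.003,0.0004,0,0],
    [0.004,0.0005,0,0],
    [0.005,0.0006,0,0],
    [0.005,0.0006,0,0],
    [0.005,0.0006,0,0]
  ]
}}

```text
t: 16.98
eef_pos: [0.5416, 0.2751, 0.0317]
tcp_rot: [0.2, -3.134, -0.0]
ft_force: [-3.8, -0.6, 8.1]
grip_width: 0.0155
finger_force: 45.0
```

```bash
python3 look.py scene top wrist; python3 look.py
```

```text
[0.5416 0.2751 0.0317] yaw 0.1275 [-3.8 -0.6  8.1]
eef in tray [0.0587 0.0012 0.0317]
scene blue 229 [59.6 22.5] [120.9  86.4] 88.2 z 0.0 0.077 x 0.015 0.105 y -0.038 0.082
ball 53 [0.0785 0.0052 0.0216] [160. 162.]
top blue 137 [63.1  5.4] [86.1 80.9] 5.8 z -0.001 0.081 x 0.021 0.108 y -0.037 0.044
wrist blue 3797 [53.8  3.3] [79.2 67.3] 89.6 z 0.003 0.081 x 0.02 0.088 y -0.036 0.043
[0.5416 0.2751 0.0317] yaw 0.1274 [-3.3 -0.5  8.7]
eef in tray [0.0587 0.0012 0.0317]
```

Emit:
{"method": "drive_tool", "body": {
  "commands": [
    [0.001,0.0001,0,0],
    [0.002,0.0002,0,0],
    [0.002,0.0002,0,0],
    [0.002,0.0002,0,0]
  ]
}}

```text
t: 17.47
eef_pos: [0.5417, 0.2751, 0.0318]
tcp_rot: [0.2, -3.13, 0.0]
ft_force: [-8.3, -1.2, 12.8]
grip_width: 0.0155
finger_force: 45.0
```

```bash
python3 look.py scene;python3 - <<'E'
import cv2,numpy as np
from h import *
a=cv2.imread("last_scene.png")[125:200,110:200];f=grab("top");b=f["color"][165:240,115:205,::-1]
cv2.imwrite("pics/c2.png",np.hstack([cv2.resize(a,(400,333)),cv2.resize(b,(400,333))]))
E
```

```text
[0.5417 0.2751 0.0318] yaw 0.1277 [-8.3 -1.2 12.8]
eef in tray [0.0589 0.0013 0.0318]
scene blue 224 [60.1 21.4] [121.7  89.9] 89.8 z 0.0 0.079 x 0.015 0.105 y -0.039 0.082
ball 53 [0.0749 0.0059 0.0212] [160. 162.]
ball 10 [ 0.0877 -0.0251  0.0228] [169. 162.]
```

View pics/c2.png

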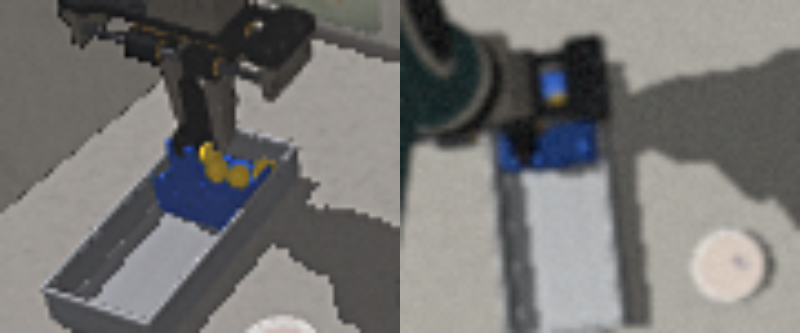

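The lip is at the wall (Fx −8 N) with the balls inside the pan at (205–265,160). Relaxing the push and lifting slowly.

Emit:
{"method": "drive_tool", "body": {
  "commands": [
    [-0.002,-0.0002,0.0005,0],
    [-0.002,-0.0002,0.002,0],
    [-0.002,-0.0002,0.004,0],
    [-0.002,-0.0002,0.007,0],
    [-0.002,-0.0002,0.011,0],
    [-0.002,-0.0002,0.016,0],
    [-0.002,-0.0002,0.022,0],
    [-0.002,-0.0002,0.028,0]
  ]
}}

```text
t: 18.23
eef_pos: [0.542, 0.2747, 0.0597]
tcp_rot: [0.199, -3.134, 0.001]
ft_force: [-1.8, 0.6, -4.5]
grip_width: 0.0156
finger_force: 45.0
```

Emit:
{"method": "drive_tool", "body": {
  "commands": [
    [0,0,0.008,0],
    [0,0,0.018,0],
    [0,0,0.03,0],
    [0,0,0.045,0],
    [0,0,0.06,0],
    [0,0,0.072,0],
    [0,0,0.08,0],
    [0,0,0.082,0]
  ]
}}

```text
t: 18.9
eef_pos: [0.5437, 0.2754, 0.1437]
tcp_rot: [-0.199, 3.132, 0.003]
ft_force: [-0.5, -0.1, -3.0]
grip_width: 0.0156
finger_force: 45.0
```

```bash
python3 look.py scene top wrist;python3 - <<'E'
import cv2,numpy as np
from h import *
a=cv2.imread("last_scene.png")[110:200,100:208];b=cv2.imread("last_top.png")[155:245,105:213]
cv2.imwrite("pics/c3.png",np.hstack([cv2.resize(a,(400,333)),cv2.resize(b,(400,333))]))
E
```

```text
[0.5437 0.2754 0.1437] yaw 0.127 [-0.5 -0.1 -3. ]
eef in tray [0.0609 0.0013 0.1437]
scene blue 277 [63.1 -2.7] [75.8 90.6] 84.6 z 0.113 0.194 x 0.017 0.11 y -0.038 0.038
ball 62 [0.0772 0.0069 0.1321] [155. 137.]
top blue 157 [73.1 -2.7] [ 74.  100.9] 86.0 z -0.003 0.193 x 0.023 0.126 y -0.037 0.037
wrist blue 3433 [87.2 13.7] [132.1  99.5] 0.2 z -0.0 0.194 x 0.021 0.153 y -0.036 0.064
ball 15 [ 0.0437 -0.042   0.2881] [ 81. 358.]
ball 14 [ 0.0383 -0.0421  0.2948] [ 58. 362.]
```

View pics/c3.png

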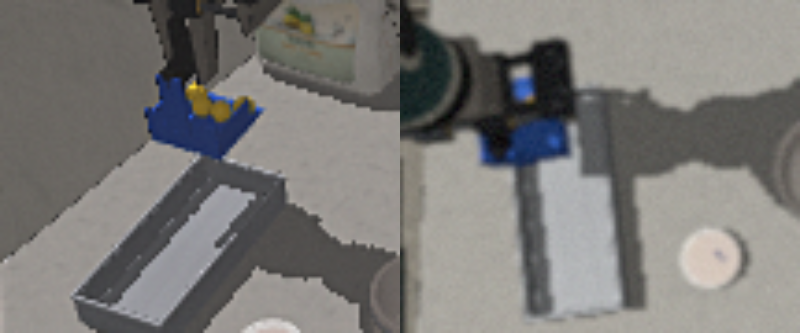

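The tray is empty and all four balls sit in the pan at (190–255,100). I'll refine the jar centre from the saved clouds, then carry slowly.

```bash
python3 - <<'E'
from h import *
from scipy.optimize import least_squares
for n in ["w1","w2","scene","top","s2"]:
    W=np.load(n+".npy");x,y,z=W[...,0],W[...,1],W[...,2]
    m=(abs(x-.505)<.075)&(abs(y)<.075)&(z>.071)&(z<.08);P=W[m][:,:2]
    if len(P)<20: print(n,len(P));continue
    r=least_squares(lambda p:np.hypot(*(P-p).T)-.052,[.505,0],loss="soft_l1",f_scale=.003)
    print(n,len(P),r.x.round(4),cv2.minEnclosingCircle(P.astype(np.float32)*1000))
E
python3 look.py
```

```text
w1 860 [0.5063 0.0012] ((506.3348083496094, -0.21270418167114258), 55.351661682128906)
w2 720 [ 0.5063 -0.0019] ((506.4085388183594, -0.6211739182472229), 55.3723030090332)
scene 178 [ 0.5038 -0.0009] ((502.1606140136719, 0.2998214066028595), 58.91695785522461)
top 128 [ 5.069e-01 -5.000e-04] ((507.08258056640625, -0.1676628142595291), 54.83769226074219)
s2 178 [ 0.5036 -0.0012] ((505.33184814453125, -2.8316659927368164), 57.15052032470703)
[0.5423 0.2748 0.1411] yaw 0.1273 [-0.1 -0.5 -4. ]
eef in tray [0.0593 0.0009 0.1411]
```

Emit:
{"method": "drive_tool", "body": {
  "commands": [
    [0,-0.003,0.004,0],
    [-0.001,-0.01,0.008,0],
    [-0.003,-0.02,0.012,0],
    [-0.005,-0.032,0.016,0],
    [-0.008,-0.046,0.018,0],
    [-0.01,-0.06,0.02,0],
    [-0.012,-0.075,0.02,0],
    [-0.015,-0.09,0.02,0]
  ]
}}

```text
t: 19.72
eef_pos: [0.5275, 0.1828, 0.1616]
tcp_rot: [-0.198, 3.135, 0.0]
ft_force: [0.0, -1.3, -3.5]
grip_width: 0.0154
finger_force: 45.0
```

Emit:
{"method": "drive_tool", "body": {
  "commands": [
    [-0.002,-0.015,0,0],
    [-0.005,-0.03,0,0],
    [-0.008,-0.045,0,0],
    [-0.01,-0.06,0,0],
    [-0.012,-0.075,0,0],
    [-0.015,-0.09,0,0],
    [-0.018,-0.105,0,0],
    [-0.02,-0.12,0,0]
  ]
}}

```text
t: 20.38
eef_pos: [0.5069, 0.0634, 0.1613]
tcp_rot: [0.199, -3.135, -0.0]
ft_force: [0.7, 0.4, -3.8]
grip_width: 0.0156
finger_force: 45.0
```

```bash
python3 look.py
```

```text
[0.5069 0.0634 0.1613] yaw 0.127 [ 0.7  0.4 -3.8]
eef in tray [-0.0023 -0.2045  0.1613]
```

Emit:
{"method": "drive_tool", "body": {
  "commands": [
    [-0.002,-0.014,0,0],
    [-0.004,-0.027,0,0],
    [-0.006,-0.039,0,0],
    [-0.007,-0.05,0,0],
    [-0.008,-0.058,0,0],
    [-0.009,-0.063,0,0],
    [-0.009,-0.066,0,0],
    [-0.009,-0.067,0,0]
  ]
}}

```text
t: 21.05
eef_pos: [0.4986, -0.0024, 0.1614]
tcp_rot: [-0.199, 3.135, 0.0]
ft_force: [0.2, -0.2, -3.3]
grip_width: 0.0157
finger_force: 45.0
```

Emit:
{"method": "drive_tool", "body": {
  "commands": [
    [0,0,0,0],
    [0,0,0,0],
    [0,0,0,0],
    [0,0,0,0],
    [0,0,0,0],
    [0,0,0,0]
  ]
}}

```text
t: 21.55
eef_pos: [0.4986, -0.0019, 0.1613]
tcp_rot: [-0.2, 3.135, 0.0]
ft_force: [0.3, 0.3, -3.5]
grip_width: 0.0157
finger_force: 45.0
```

```bash
python3 - <<'E'
from h import *
s=arm.get_state();e=s["eef_pos"];r=s["tcp_rot"];print(e.round(4),r.round(3),s["ft_force"].round(1),s["joint_vel"].round(3))
c0=np.array([.506,-.0005]);u=np.array([np.cos(.127),np.sin(.127)]);v=np.array([-u[1],u[0]])
for n in ["scene","top","wrist"]:
    f=grab(n);W=cloud(f);im=f["color"].astype(int);x,y,z=W[...,0],W[...,1],W[...,2]
    near=(abs(x-.506)<.08)&(abs(y)<.08)
    m=near&(im[...,2]>im[...,0]+50)&(im[...,2]>im[...,1]+30)&(z>.11)&(z<.22);P=W[m]
    d=P[:,:2]-c0;L=np.c_[d@u,d@v]
    print(n,len(P),"x",np.percentile(L[:,0],[1,99]).round(4),"y",np.percentile(L[:,1],[1,99]).round(4),"z",np.percentile(P[:,2],[1,99]).round(3))
    yl=near&(im[...,0]>im[...,2]+60)&(im[...,1]>im[...,2]+40)&(z>.1)&(z<.2)
    k,l,st,c=cv2.connectedComponentsWithStats(yl.astype(np.uint8))
    print([(int(st[i,4]),np.nanmean(W[l==i],0).round(3).tolist()) for i in range(1,k) if st[i,4]>5])
    m=near&(z>.071)&(z<.08);Q=W[m][:,:2].astype(np.float32)*1000
    if len(Q)>20: print("jar",len(Q),cv2.minEnclosingCircle(Q))
    for t in ["ball_1"]: print([(round(q["conf"],2),np.round(q["position"]).tolist()) for q in arm.mark_of(t,n)])
E
```

```text
[ 0.4986 -0.0019  0.1613] [-0.2    3.135  0.   ] [ 0.3  0.3 -3.5] [ 0.003 -0.002  0.001 -0.     0.001  0.001  0.001]
scene 339 x [-0.05    0.0375] y [-0.0387  0.0356] z [0.132 0.217]
[(48, [0.512, 0.0, 0.15]), (19, [0.527, -0.021, 0.152])]
jar 137 ((501.7944030761719, -2.257124423980713), 56.52252197265625)
[(0.54, [206.0, 175.0]), (0.39, [168.0, 215.0]), (0.36, [170.0, 226.0]), (0.35, [172.0, 219.0])]
top 44 x [-0.0439 -0.0175] y [-0.0346 -0.0039] z [0.129 0.216]
[]
jar 48 ((502.8612365722656, -7.301572799682617), 53.77519607543945)
[]
wrist 2889 x [-0.0456  0.0147] y [-0.0371  0.0354] z [0.134 0.219]
[(11, [0.504, 0.013, 0.147])]
jar 631 ((506.37493896484375, -0.05983545631170273), 54.81216049194336)
[(0.37, [234.0, 273.0])]
```

```bash
python3 -c "
from rig import arm
print(arm.job_done())"
```

```text
the job is handed in; nothing more can be done
None
```

The job is handed in at 21.8 s of 58 s: the blue scoop is held still over the jar, centred to about 3 mm with its underside about 57 mm above the rim; the lift picture showed all four balls in the pan and the tray empty, but the last check over the jar made out only three. I went over one limit, viewing 12 pictures instead of 10.

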